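# Latch the instrument case

### The arm

A 7-joint arm with a two-finger parallel gripper is mounted at the origin on the work surface. World frame = base frame: x ahead of the robot, y to its left, z up, the work surface at z = 0. Lengths are in m, angles in rad, forces in N, time in s.
With the tool pointing down it reaches from about 0.4 to 0.85 m from the base axis. Payload 10.4 kg.
Tool frame: the origin (TCP) lies on the centre line of the jaws, within the pads' length; the fingertips stand r.finger_overhang ahead of it and the grasp point (between the pads) lies 5 mm behind it (r.finger_overhang is the distance from the TCP to the fingertips, in m); z points along the fingers, y is the line along which they close (so a half turn about z gives the same grasp; the last joint's range is limited). The gripper opens to 87 mm and grips with 3 to 60 N. Pads are 19 mm wide; open, the fingers measure 117 mm over their backs; the gripper's body (75 mm by 190 mm) begins 51 mm behind the grasp point.
Start: joints at [1.163, 0.332, -0.065, 1.46, 0.022, 1.35, -0.088], TCP at [0.235, -0.579, 0.237] pointing down, gripper open.
Joint ranges: [-2.6, 2.6], [-0.5, 2.12], [-1.47, 1.34], [0.16, 2.42], [-1.27, 4.41], [0.06, 2.06], [-2.6, 2.6]. Speed limits (rad/s): [2.22, 2.22, 2.79, 2.79, 3.14, 3.14, 3.14].

### API

Orientations are given as a unit quaternion [x, y, z, w].
In Python, from bench import read_state, viewer, r gives the robot as it stands.
- The arm moves only by the tool carry_out, never from a script. Its argument "moves" is a list of rows, each a list of 6 numbers: the shift along the tool's x, y, z in units of 40 mm (1.0 is 40 mm), then the turn, a rotation vector about the tool's x, y, z in units of 8 degrees (1.0 is 8 degrees). A call has 1 to 20 rows; each row shifts and turns the commanded pose from where the row before left it, along the tool's axes as they then stand; what a row does not reach is not made up. A row lasts 1/8 s, in which the tool goes at most 62.5 mm and 10.7 degrees, less where a joint would pass 70% of its speed; a pose out of reach is approached as far as the arm can. A call is refused whole if a number of a shift passes 1 or a number of a turn 1, either way. A call with a gripper value outside its range is refused whole. "fingers" is the finger opening in mm, from 0 to 87, set as the call begins (left out, the last holds). The fingers move at their own pace and stop on an object; "force" is the grip in N (left out, the last holds). Time passes only in rows, so rows that do not move let the fingers close. It gives the time, the measured TCP pose, the force, the opening and the grip force at its end, in the units of the state.
- read_state(): the state, without advancing time (a new reading comes with each control period).
- viewer.camera(name): name is "scene" or "top" or "wrist"; returns a dict with "pixels" (480x640x3 uint8, red, green, blue), "range_z" (480x640 float32, m along the optical axis (not along the pixel's ray), 0 where there is no reading), "fx", "fy", "cx", "cy" (pixels), "xyz" and "orientation" of the camera in the world. Camera axes: x right, y down, z forward; pixel columns grow to the right and rows downward; lengths in m; the calibration is good to about 2 mm. A picture is of the moment at which its call begins.
- r.close_job(): hands the job in; it is judged then, once.
The state is a dict: "time": time; "joint_positions": joint angles; "joint_vel": joint speeds; "joint_torque": joint torques, N m; "ee_pos": TCP position; "eef_rot": TCP orientation; "ft_force": force on the tool from outside, world axes, zero at the start; "torque": the same for the moment, N m; "width": finger opening in m; "grip_force": force on a finger pad.
Only numpy, scipy, OpenCV 4.12 (cv2) and the standard library are available. Lean on these libraries where they do the work, as an engineer would, in place of code of your own. Each camera call takes 0.05 s, during which the arm holds its last target. There are 200 camera calls.

### The job

The black instrument case stands on its hinge edge with its draw latch on top, undone. Swing the wire bail over so that it hooks behind the keeper on the lid half, then throw the lever over centre and set it fully home, flat on the case, with a firm push of about 20 N (at least 14 N, never more than 26 N on the case at any time, nor 15 N on the thin wire). Leave the things around the case where they are.

Things in the scene. Friction and masses are not known exactly. Their poses are not given: they have to be found in the camera images.
- case: Black case fixed on the table, standing on its hinge edge: 128 mm deep (x -80 to +48), 220 wide, 170 high. Origin at table level under the opening seam, midway along it. z up; x points from the deep latch half (-x side) over the seam to the lid half (+x side); y along the seam. The bare steel latch is on the top face and works in the plane y = 0.
- latch_pivot (a point): Axis of the lever's hinge (along case y), at x -28, y 0, z 178 mm in the case frame, 8 mm above the top face. Over it the bail reaches from the lever to the keeper when closed.
- lever (a joint): Lever angle, rad. 0: closed, flat along the top face, pointing to case -x, at its stop; grows as it is raised: 1.57 upright, 2.1 leaning to the lid (stop). It stays where left (3 N at the tip). With the bail hooked, the push at the tip grows to some 12 N between 0.7 and 0.3 and falls towards dead centre at 0.09; below that it holds but does not snap: press it home to the stop at 0.
- lever_tip (a point): Free end of the lever, a steel plate 22 mm wide (case y), 4 mm thick, reaching 50 mm from latch_pivot. Mid-thickness.
- bail: U-shaped loop of 5 mm wire, 37 mm wide between wire centres, 65 long, straddling the lever, hinged freely on it 14 mm from latch_pivot. Origin mid hinge axis; x along the loop to the cross bar. It falls by its weight: back, to a stop where it points 203 degrees minus the lever angle (from case +x, upwards), or forward onto the lid's top. Weak wire: under 15 N.
- bail_bar (a point): Middle of the bail's cross bar (5 mm thick, along case y), the part that hooks behind the keeper and is pulled back towards the lever.
- keeper (a point): Seat of the hooked bar's centre, on the lid half, 2.5 mm above the top face, 52 mm to case +x of latch_pivot when clamped (56 ajar). A steel hook 22 mm wide: a 4 mm post on the latch side, with a lip (8 to 11 mm above the top face) reaching 1.5 mm past this point to +x. The bar must drop beyond the lip: with the lever below about 1.4 it lands on the lip; at 1.7 to 2.0 it drops behind.
- lid (a joint): Opening angle of the lid half about its bottom hinge, rad: 0.024 when pushed ajar by its rubber seal, under 0.006 when clamped (4 mm difference at the top). The seal pushes back with about 80 N at the keeper.
- dropper: Amber dropper bottle, 38 mm diameter, 90 mm high, standing near one end of the case. Leave alone.
- slide_box: Cardboard slide box, 78 x 52 x 34 mm, near the other end. Leave alone.
- lens_ring: Black lens ring, 68 mm diameter, 30 mm high, lying in front of the case. Leave alone.

How it is judged:
On the way, in this order (a step that is already met when the one before it is completed fails the run):
1. the bail bar is down behind the keeper, below its lip (z of bail_bar in the frame of keeper below 0.003 m and x of bail_bar in the frame of keeper above -0.0025 m), for 0.2 s.
2. the lever is pressed home with at least 14 N, past centre, the lid drawn in (value of joint lever below 0.035 rad and value of joint lid below 0.01 rad and contact force between the fingers and case above 14 N), for 0.1 s.
At the end, for the whole second after the job is handed in: The bail bar sits in the keeper (within 4 mm of its seat), the lid is drawn in (below 0.010 rad, some 1.8 mm at the top) and the lever lies fully home (below 0.035 rad, its tip within 1.8 mm of its stop), at rest, with nothing holding it (value of joint lever below 0.035 rad and value of joint lid below 0.01 rad and distance between bail_bar and keeper below 0.004 m and velocity of joint lever between -0.05 and 0.05 rad/s); the robot touches nothing.
It fails at once if the case or latch is pressed with more than 26 N (contact force between any of the fingers, the arm and case above 26 N).
It fails at once if the wire bail is pushed with more than 15 N (contact force between any of the fingers, the arm and bail above 15 N).
It fails at once if a thing beside the case is moved more than 20 mm (distance of any of dropper, slide_box, lens_ring from where it was at the start of the episode above 0.02 m).
It also fails if it takes over 72 s, if anything falls off the work surface, if the arm or the gripper's body presses on something with over 40 N, if the wrist force passes 120 N, or if a joint passes its speed limit or range.

## Working session

There is one attempt and no reset: what is moved stays moved. The work goes in short steps, Python scripts to look and compute and a tool call to move; the robot and the scene stay as the last step left them, time stands still between calls to the robot, and variables do not carry over. Pictures are saved under pics/ and viewed, at most 10 in all, crops included, and the job is handed in when it is done.

Besides the shell and the picture viewer there is one more tool, called after ">>>" as name([rows], argument=value, ...), one row to a line, values as JSON. carry_out: Moves the arm, as the interface text tells. Its arguments: {"type":"object","properties":{"moves":{"type":"array","items":{"type":"array","items":{"type":"number"}}},"fingers":{"type":"number"},"force":{"type":"number"}},"required":["moves"]}

```bash
mkdir -p pics; ls; python3 - <<'E'
from bench import read_state, viewer, r
import cv2, numpy as np
s=read_state(); print(s['time'],s['ee_pos'],s['eef_rot'],s['width'],r.finger_overhang)
ims=[]
for n in ("scene","top"):
    c=viewer.camera(n); np.savez(f"pics/{n}.npz",**c); print(n,c['fx'],c['cx'],c['cy'],c['xyz'],c['orientation'])
    cv2.imwrite(f"pics/{n}1.png",c['pixels'][:,:,::-1])
E
```

```text
pics
0.0 [ 0.23444539 -0.57895771  0.23576492] [ 9.81546292e-01  1.91223351e-01 -1.77410457e-04 -6.89089849e-04] 0.08696411621044914 0.014
scene 476.00570474425274 323.7196915532345 233.5163052682889 [1.10347574 0.22303699 0.70605042] [ 0.54058936  0.74492124 -0.3184671  -0.22679111]
top 570.7455945425851 317.3053062220414 238.73416137802337 [0.47047397 0.04325165 1.13316513] [ 0.7121297  -0.70187693  0.01146475 -0.01042176]
```

View pics/scene1.png

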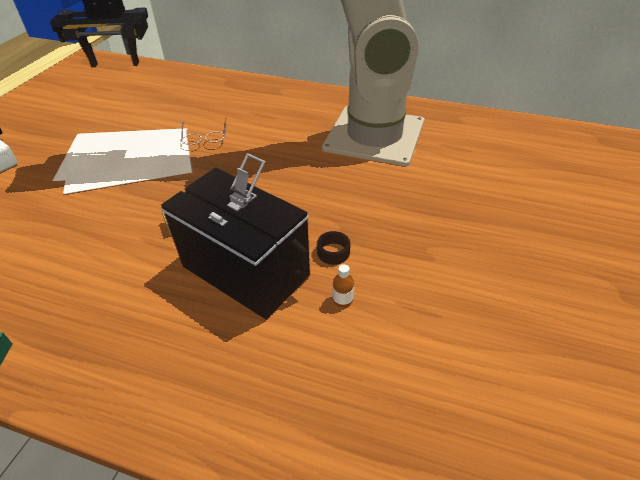

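View pics/top1.png

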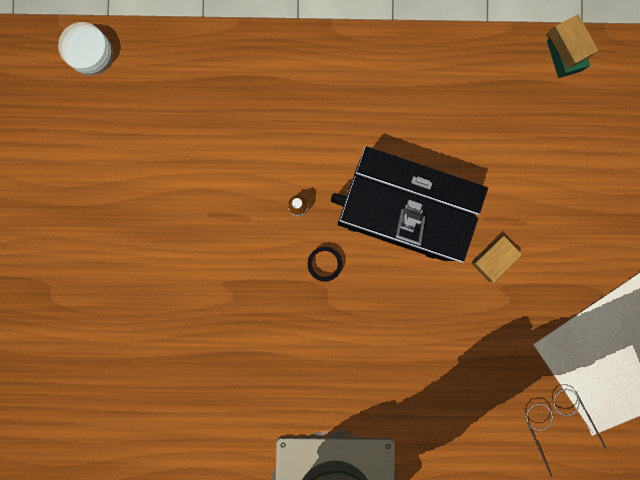

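The top view shows the case at about (412,205), with the latch pivot near (412,212), the keeper at (422,183), and the lever raised with the bail falling back towards the robot (bar at about (409,240)). The dropper is at (297,203), the ring at (325,263) and the box at (497,258).

```bash
cat > h.py <<'E'
import numpy as np, cv2
from scipy.spatial.transform import Rotation as R
def cloud(c):
    v,u=np.mgrid[:480,:640]; z=c['range_z']
    p=np.stack([(u-c['cx'])/c['fx']*z,(v-c['cy'])/c['fy']*z,z],-1)
    return p@R.from_quat(c['orientation']).as_matrix().T+c['xyz']
E
python3 - <<'E'
from h import *
for n in("top","scene"):
    c=dict(np.load(f"pics/{n}.npz")); P=cloud(c); ok=c['range_z']>0
    near=ok&(np.hypot(P[...,0]-.53,P[...,1]+.13)<.25)
    m=near&(P[...,2]>.160)&(P[...,2]<.176)
    q=P[m]; rect=cv2.minAreaRect(q[:,:2].astype(np.float32)); print(n,m.sum(),np.median(q[:,2]),rect)
    box=cv2.boxPoints(rect); print(box)
    h=P[near&(P[...,2]>.180)]
    if n=="top": ctr=np.array(rect[0])
    # axes
    e=box[1]-box[0]; f=box[2]-box[1]; sh=e if np.linalg.norm(e)<np.linalg.norm(f) else f
    X=sh/np.linalg.norm(sh); X=X*np.sign(X[0]); Y=np.array([-X[1],X[0]])
    o=np.array(rect[0])+X*.016; print('X',X,'yaw',np.degrees(np.arctan2(X[1],X[0])),'origin',o)
    d=h[:,:2]-o; L=np.c_[d@X,d@Y,h[:,2]]*1000
    L=L[np.argsort(L[:,2])]; print(len(L)); print(L[::max(1,len(L)//40)].round())
E
```

```text
top 9371 0.16871283999852404 ((0.5628382563591003, -0.12134210765361786), (0.22160111367702484, 0.13550534844398499), 72.23657989501953)
[[ 0.46451187 -0.20618969]
 [ 0.5935569  -0.24753067]
 [ 0.66116464 -0.03649452]
 [ 0.53211963  0.00484645]]
X [ 0.95232433 -0.30508748] yaw -17.763426 origin [ 0.57807545 -0.12622351]
472
[[ 22.  -8. 180.]
 [ 23.  -6. 180.]
 [-30.   7. 181.]
 [-29.   0. 182.]
 [-27. -13. 183.]
 [-31.  11. 185.]
 [-33.  20. 190.]
 [-36.  14. 192.]
 [-34. -14. 192.]
 [-34.  11. 193.]
 [-36.  -5. 195.]
 [-38. -19. 196.]
 [-41.  20. 197.]
 [-37.  -6. 199.]
 [-46. -17. 200.]
 [-39.  -3. 202.]
 [-50. -16. 203.]
 [-42.  11. 205.]
 [-41.   3. 207.]
 [-54. -20. 209.]
 [-55.  19. 210.]
 [-59.  20. 212.]
 [-45.  -3. 214.]
 [-62. -17. 216.]
 [-60. -17. 218.]
 [-46.  -4. 219.]
 [-63. -19. 220.]
 [-50.  -8. 222.]
 [-70.  21. 223.]
 [-70.  20. 224.]
 [-73. -16. 226.]
 [-73. -18. 228.]
 [-74. -19. 229.]
 [-75.  19. 230.]
 [-76. -17. 231.]
 [-83.  12. 233.]
 [-80.  18. 234.]
 [-81.   6. 234.]
 [-82. -16. 235.]
 [-85.   9. 235.]
 [-81.  17. 236.]
 [-84.   0. 236.]
 [-84.  17. 237.]]
[... 382 characters left out ...]
-32.   7. 182.]
 [-28. -15. 183.]
 [-28. -12. 184.]
 [-31.  -5. 186.]
 [-33.   7. 188.]
 [-33.   7. 190.]
 [-35.  -5. 192.]
 [-35. -17. 193.]
 [-40.  15. 194.]
 [-43. -17. 195.]
 [-42. -19. 196.]
 [-40.  19. 198.]
 [-40.   7. 199.]
 [-39.  -5. 200.]
 [-46. -16. 202.]
 [-39.  11. 203.]
 [-41.  -2. 205.]
 [-42.   2. 206.]
 [-42.   2. 208.]
 [-53.  20. 209.]
 [-44.   6. 211.]
 [-45. -11. 213.]
 [-44.  -1. 214.]
 [-46.  -5. 215.]
 [-50.  10. 218.]
 [-49. -12. 219.]
 [-66. -20. 220.]
 [-67.  20. 221.]
 [-49.   7. 223.]
 [-48.  -0. 225.]
 [-71.  21. 226.]
 [-49.  -8. 227.]
 [-79.  19. 229.]
 [-50.  -9. 230.]
 [-81. -16. 232.]
 [-82. -10. 234.]
 [-82.   9. 235.]
 [-83.   8. 236.]
 [-81.  14. 238.]]
```

```bash
cat >> h.py <<'E'
O=np.array([.5787,-.1274,0]); C=R.from_euler('z',-17.8,degrees=True)
D=C*R.from_quat([1,0,0,0])   # wanted tool: x along case x, pointing down
def where():
    from bench import read_state
    s=read_state(); T=R.from_quat(s['eef_rot']); p=np.array(s['ee_pos'])
    tip=p+T.apply([0,0,.014])
    print('t',s['time'],'tip in case mm',(C.inv().apply(tip-O)*1000).round(1),'rot needed (units)',(np.degrees((T.inv()*D).as_rotvec())/8).round(2),'F case',C.inv().apply(s['ft_force']).round(1))
    return tip,T
def to(x,y,z):
    tip,T=where(); w=C.apply(np.array([x,y,z])/1000)+O
    print('shift now-axes units',(T.inv().apply(w-tip)/.04).round(2),' aligned-axes',(D.inv().apply(w-tip)/.04).round(2))
E
python3 -c "
from h import *
to(-115,0,275)"
```

```text
t 0.1 tip in case mm [-189.7 -535.2  221.8] rot needed (units) [-0.01  0.    4.98] F case [-0.6 -0.6 -0.1]
shift now-axes units [10.01 -9.08 -1.32]  aligned-axes [  1.87 -13.38  -1.33]
```

>>> carry_out([
  [0, 0, -0.5, 0, 0, 1],
  [0, 0, -0.5, 0, 0, 1],
  [0, 0, -0.33, 0, 0, 1],
  [0, 0, 0, 0, 0, 1],
  [0, 0, 0, 0, 0, 0.98],
  [0, -0.5, 0, 0, 0, 0],
  [0.1, -0.95, 0, 0, 0, 0],
  [0.15, -0.95, 0, 0, 0, 0],
  [0.15, -0.95, 0, 0, 0, 0],
  [0.15, -0.95, 0, 0, 0, 0],
  [0.15, -0.95, 0, 0, 0, 0],
  [0.15, -0.95, 0, 0, 0, 0],
  [0.15, -0.95, 0, 0, 0, 0],
  [0.15, -0.95, 0, 0, 0, 0],
  [0.15, -0.95, 0, 0, 0, 0],
  [0.15, -0.95, 0, 0, 0, 0],
  [0.15, -0.95, 0, 0, 0, 0],
  [0.15, -0.95, 0, 0, 0, 0],
  [0.15, -0.95, 0, 0, 0, 0],
  [0, 0, 0, 0, 0, 0],
], fingers=0, force=20)

```text
time: 2.6
ee_pos: [0.4648, -0.1101, 0.2895]
eef_rot: [0.988, -0.152, -0.0, -0.0]
ft_force: [-0.5, 0.0, -0.0]
width: 0.0005
grip_force: 0.0
```

```bash
python3 -c "
from h import *
to(-115,0,233)
from bench import viewer
c=viewer.camera('scene'); cv2.imwrite('pics/s2.png',cv2.resize(c['pixels'][130:330,130:370,::-1],None,fx=3,fy=3))
P=cloud(c)
"
```

```text
t 2.6 tip in case mm [-113.7  -18.4  275.5] rot needed (units) [-0.    0.    0.04] F case [-0.5 -0.1 -0. ]
shift now-axes units [-0.03 -0.46  1.06]  aligned-axes [-0.03 -0.46  1.06]
```

>>> carry_out([
  [0, -0.46, 0, 0, 0, 0],
  [0, 0, 0.55, 0, 0, 0.04],
  [0, 0, 0.52, 0, 0, 0],
  [0.2, 0, 0, 0, 0, 0],
  [0.15, 0, 0, 0, 0, 0],
  [0.15, 0, 0, 0, 0, 0],
  [0.15, 0, 0, 0, 0, 0],
  [0.15, 0, 0, 0, 0, 0],
  [0.15, 0, 0, 0, 0, 0],
  [0.15, 0, 0, 0, 0, 0],
  [0.15, 0, 0, 0, 0, 0],
  [0.15, 0, 0, 0, 0, 0],
  [0.15, 0, 0, 0, 0, 0],
  [0.15, 0, 0, 0, 0, 0],
  [0.15, 0, 0, 0, 0, 0],
  [0.15, 0, 0, 0, 0, 0],
  [0.15, 0, 0, 0, 0, 0],
  [0, 0, 0, 0, 0, 0],
  [0, 0, 0, 0, 0, 0],
])

```text
time: 5.03
ee_pos: [0.5513, -0.1223, 0.2469]
eef_rot: [0.988, -0.157, -0.0, 0.0]
ft_force: [0.3, -0.4, 0.5]
width: 0.0006
grip_force: 0.0
```

```bash
python3 -c "
from h import *
to(-80,0,260)
from bench import viewer
c=viewer.camera('scene'); cv2.imwrite('pics/s3.png',cv2.resize(c['pixels'][130:330,130:370,::-1],None,fx=3,fy=3))
"
```

```text
t 5.025 tip in case mm [-27.6  -3.5 232.9] rot needed (units) [ 0.    0.   -0.04] F case [ 0.4 -0.3  0.5]
shift now-axes units [-1.31 -0.08 -0.68]  aligned-axes [-1.31 -0.09 -0.68]
```

View pics/s3.png

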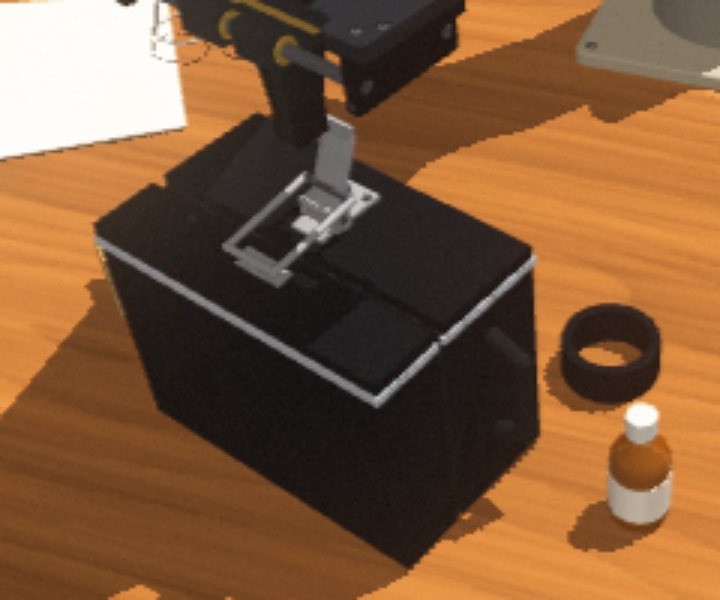

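The crop shows the bail over forward, with its bar around (255,262) on or near the keeper. The lever is still raised (tip at about (340,125)). The finger tip, at (300,140), looks further left of the lever than I expected, so I'll check it.

```bash
python3 -c "
from h import *
from bench import viewer
for n in ('scene','top'):
    c=viewer.camera(n); P=cloud(c); L=C.inv().apply((P-O).reshape(-1,3)).reshape(P.shape)*1000
    ok=(c['range_z']>0)&(abs(L[...,0]+20)<70)&(abs(L[...,1])<70)
    for lo,hi in((178,184),(184,192),(192,205),(205,222),(222,228),(230,240),(240,255),(255,275)):
        q=L[ok&(L[...,2]>lo)&(L[...,2]<hi)]
        if len(q)>4: print(n,lo,hi,len(q),'x',np.percentile(q[:,0],[2,50,98]).round(),'y',np.percentile(q[:,1],[2,50,98]).round())
"
```

```text
scene 178 184 132 x [-34.  19.  31.] y [-20.  -2.  19.]
scene 184 192 255 x [-34.  -6.  30.] y [-21.  -1.  20.]
scene 192 205 123 x [-42. -37. -28.] y [-18.   1.  19.]
scene 205 222 114 x [-50. -44. -39.] y [-11.   1.  10.]
scene 222 228 27 x [-51. -48. -46.] y [-6.  2. 10.]
scene 230 240 65 x [-48. -19. -14.] y [-12.   4.   8.]
scene 240 255 131 x [-36. -18. -14.] y [-13.   4.   6.]
scene 255 275 181 x [-36. -17. -14.] y [-15.   6.  10.]
```

>>> carry_out([
  [-0.6, -0.05, 0, 0, 0, 0],
  [-0.6, -0.03, 0, 0, 0, 0],
  [0, 0, 0.35, 0, 0, 0],
  [0, 0, 0.3, 0, 0, 0],
  [0.1, 0, 0, 0, 0, 0],
  [0.1, 0, 0, 0, 0, 0],
  [0.1, 0, 0, 0, 0, 0],
  [0.1, 0, 0, 0, 0, 0],
  [0.1, 0, 0, 0, 0, 0],
  [0.1, 0, 0, 0, 0, 0],
  [0.1, 0, 0, 0, 0, 0],
  [0.1, 0, 0, 0, 0, 0],
  [0.1, 0, 0, 0, 0, 0],
  [0.1, 0, 0, 0, 0, 0],
  [0.1, 0, 0, 0, 0, 0],
  [0, 0, 0, 0, 0, 0],
  [0, 0, 0, 0, 0, 0],
])

```text
time: 7.3
ee_pos: [0.5482, -0.118, 0.2202]
eef_rot: [0.988, -0.157, -0.001, -0.0]
ft_force: [-4.3, 1.4, -1.2]
width: 0.0007
grip_force: 1.9
```

```bash
cat >> h.py <<'E'
def latch(n='scene'):
    from bench import viewer
    c=viewer.camera(n); P=cloud(c); L=C.inv().apply((P-O).reshape(-1,3)).reshape(P.shape)*1000
    ok=(c['range_z']>0)&(abs(L[...,0]+20)<75)&(abs(L[...,1])<24)
    for lo,hi in((176,180),(180,184),(184,188),(188,192),(192,205),(205,222),(222,228),(230,240)):
        q=L[ok&(L[...,2]>lo)&(L[...,2]<hi)]
        if len(q)>4: print(lo,hi,len(q),'x',np.percentile(q[:,0],[2,50,98]).round(),'y',np.percentile(q[:,1],[2,50,98]).round())
    return c
E
python3 -c "
from h import *
to(-30,0,207)
c=latch()
cv2.imwrite('pics/s4.png',cv2.resize(c['pixels'][150:270,150:310,::-1],None,fx=4,fy=4,interpolation=2))
"
```

```text
t 7.3 tip in case mm [-31.9  -0.3 206.2] rot needed (units) [ 0.    0.01 -0.04] F case [-4.5  0.  -1.2]
shift now-axes units [ 0.05 -0.01 -0.02]  aligned-axes [ 0.05 -0.01 -0.02]
176 180 102 x [-33.  21.  30.] y [-20.   2.  20.]
180 184 102 x [-36.  10.  28.] y [-20.   2.  20.]
184 188 46 x [-25.  -5.   6.] y [-22. -13.  20.]
188 192 55 x [-24. -18.  -8.] y [-21.   9.  21.]
192 205 56 x [-25. -20. -16.] y [-19.   5.  20.]
205 222 145 x [-41. -22. -11.] y [-9.  8. 10.]
222 228 85 x [-40. -19.  -4.] y [-11.   5.  11.]
230 240 84 x [-39. -22. -18.] y [-11.   9.  12.]
```

View pics/s4.png

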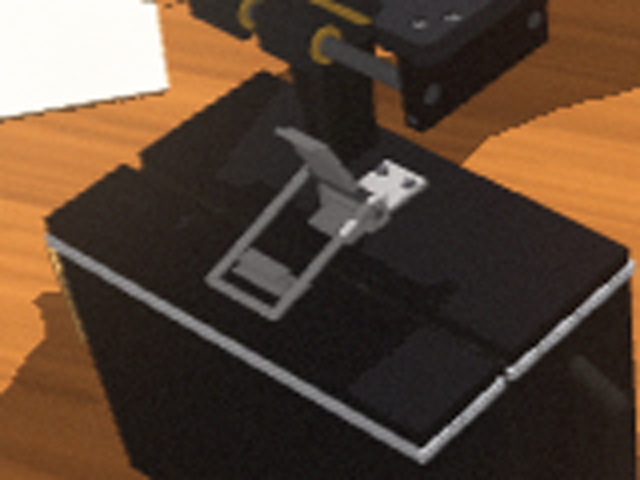

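The bail bar is now past the keeper plate (bar at about (245,300), keeper at (262,268)) and lies down behind it. Next I go over to the +x side and push the lever back.

>>> carry_out([
  [-0.1, 0, -0.2, 0, 0, 0],
  [0, 0, -0.4, 0, 0, 0],
  [0, 0, -0.4, 0, 0, 0],
  [0.5, 0, 0, 0, 0, 0],
  [0.5, 0, 0, 0, 0, 0],
  [0.4, 0, 0, 0, 0, 0],
  [0, 0, 0.35, 0, 0, 0],
  [0, 0, 0.3, 0, 0, 0],
  [-0.12, 0, 0, 0, 0, 0],
  [-0.12, 0, 0, 0, 0, 0],
  [-0.12, 0, 0, 0, 0, 0],
  [-0.12, 0, 0, 0, 0, 0],
  [-0.12, 0, 0, 0, 0, 0],
  [-0.12, 0, 0, 0, 0, 0],
  [-0.12, 0, 0, 0, 0, 0],
  [-0.1, 0, 0, 0, 0, 0],
  [0, 0, 0, 0, 0, 0],
])

```text
time: 9.48
ee_pos: [0.562, -0.1224, 0.235]
eef_rot: [0.988, -0.157, -0.0, 0.0]
ft_force: [2.3, -0.6, 2.0]
width: 0.0005
grip_force: 1.2
```

```bash
python3 -c "
from h import *
to(-28.3,0,221)
latch()
"
```

```text
t 9.475 tip in case mm [-17.4  -0.4 221. ] rot needed (units) [ 0.    0.   -0.04] F case [2.4 0.1 2. ]
shift now-axes units [-0.27 -0.01 -0.  ]  aligned-axes [-0.27 -0.01 -0.  ]
176 180 105 x [-34.  17.  28.] y [-21.  -2.  20.]
180 184 109 x [-30.   5.  27.] y [-21.  -1.  20.]
184 188 56 x [-29. -10.   5.] y [-20.   1.  20.]
188 192 52 x [-30. -21. -11.] y [-21.   3.  20.]
192 205 95 x [-31. -28. -24.] y [-18.   1.  19.]
205 222 51 x [-30. -27.  -5.] y [-4.  7. 11.]
222 228 56 x [-31. -11.  -4.] y [-9.  8. 10.]
230 240 88 x [-26. -10.  -4.] y [-9.  7. 10.]
```

>>> carry_out([
  [-0.14, 0, 0, 0, 0, 0],
  [-0.13, 0, 0, 0, 0, 0],
  [-0.11, 0, 0.04, 0, 0, 0],
  [-0.1, 0, 0.04, 0, 0, 0],
  [-0.1, 0, 0.05, 0, 0, 0],
  [-0.09, 0, 0.06, 0, 0, 0],
  [0, 0, 0, 0, 0, 0],
])

```text
time: 10.4
ee_pos: [0.5369, -0.1143, 0.2279]
eef_rot: [0.988, -0.157, 0.001, 0.0]
ft_force: [3.3, -1.3, 6.2]
width: 0.0004
grip_force: 2.8
```

```bash
python3 -c "
from h import *
to(-51,0,208)
latch()
"
```

```text
t 10.4 tip in case mm [-43.8  -0.3 213.9] rot needed (units) [ 0.   -0.01 -0.04] F case [ 3.5 -0.3  6.2]
shift now-axes units [-0.18 -0.01  0.15]  aligned-axes [-0.18 -0.01  0.15]
176 180 107 x [-30.  12.  27.] y [-20.   2.  20.]
180 184 140 x [-34. -13.  26.] y [-21.  -3.  20.]
184 188 75 x [-36. -28. -11.] y [-20.   3.  20.]
188 192 70 x [-39. -35. -21.] y [-20.  -2.  20.]
192 205 109 x [-49. -41. -35.] y [-14.   2.  11.]
205 222 107 x [-57. -45. -31.] y [-9.  8. 11.]
222 228 56 x [-59. -36. -31.] y [-9.  7. 10.]
230 240 87 x [-53. -35. -30.] y [-10.   8.  10.]
```

>>> carry_out([
  [-0.06, 0, 0.05, 0, 0, 0],
  [-0.06, 0, 0.05, 0, 0, 0],
  [-0.06, 0, 0.05, 0, 0, 0],
  [-0.04, 0, 0.06, 0, 0, 0],
  [-0.04, 0, 0.06, 0, 0, 0],
  [0, 0, 0, 0, 0, 0],
])

```text
time: 11.2
ee_pos: [0.5273, -0.1111, 0.2181]
eef_rot: [0.988, -0.157, 0.001, 0.0]
ft_force: [-0.5, -1.9, 13.9]
width: 0.0005
grip_force: 5.5
```

```bash
python3 -c "
from h import *
to(-56.2,0,200.8)
latch()
"
```

```text
t 11.2 tip in case mm [-5.390e+01 -2.000e-01  2.041e+02] rot needed (units) [ 0.   -0.02 -0.04] F case [ 0.1 -2.  13.9]
shift now-axes units [-0.06 -0.    0.08]  aligned-axes [-0.06 -0.    0.08]
176 180 102 x [-28.   6.  25.] y [-20.  -2.  20.]
180 184 174 x [-38. -23.  25.] y [-20.   0.  20.]
184 188 100 x [-43. -35. -20.] y [-21.   0.  21.]
188 192 62 x [-48. -42. -37.] y [-16.  -1.  19.]
192 205 84 x [-65. -51. -43.] y [-11.   6.  11.]
205 222 163 x [-71. -49. -41.] y [-9.  8. 11.]
222 228 48 x [-62. -43. -41.] y [-10.   7.   9.]
230 240 84 x [-62. -44. -41.] y [-11.  10.  12.]
```

>>> carry_out([
  [-0.05, 0, 0.05, 0, 0, 0],
  [-0.05, 0, 0.05, 0, 0, 0],
  [-0.03, 0, 0.05, 0, 0, 0],
  [0, 0, 0, 0, 0, 0],
])

```text
time: 11.75
ee_pos: [0.5229, -0.1097, 0.2118]
eef_rot: [0.988, -0.158, 0.002, 0.0]
ft_force: [3.3, -2.6, 9.2]
width: 0.0008
grip_force: 4.8
```

```bash
python3 -c "
from h import *
to(-60,0,193)
"
```

```text
t 11.75 tip in case mm [-58.5  -0.2 197.8] rot needed (units) [ 0.   -0.02 -0.04] F case [ 4.  -1.5  9.2]
shift now-axes units [-0.04 -0.    0.12]  aligned-axes [-0.04 -0.01  0.12]
```

>>> carry_out([
  [-0.02, 0, 0.05, 0, 0, 0],
  [-0.02, 0, 0.05, 0, 0, 0],
  [-0.02, 0, 0.05, 0, 0, 0],
  [0, 0, 0, 0, 0, 0],
])

```text
time: 12.25
ee_pos: [0.5201, -0.1088, 0.2052]
eef_rot: [0.988, -0.157, 0.001, 0.0]
ft_force: [3.5, -2.3, 5.5]
width: 0.0003
grip_force: 3.3
```

>>> carry_out([
  [-0.01, 0, 0.05, 0, 0, 0],
  [-0.01, 0, 0.05, 0, 0, 0],
  [0, 0, 0, 0, 0, 0],
])

```text
time: 12.62
ee_pos: [0.519, -0.1084, 0.2007]
eef_rot: [0.988, -0.157, 0.0, 0.0]
ft_force: [2.9, -1.2, 4.4]
width: 0.0002
grip_force: 2.1
```

```bash
python3 -c "
from h import *
to(-62,0,180)
latch()
"
```

```text
t 12.625 tip in case mm [-62.6  -0.2 186.7] rot needed (units) [ 0.   -0.   -0.04] F case [ 3.1 -0.3  4.4]
shift now-axes units [ 0.02 -0.    0.17]  aligned-axes [ 0.02 -0.    0.17]
176 180 162 x [-39. -10.  23.] y [-21.   2.  20.]
180 184 239 x [-58. -37.  23.] y [-20.   2.  19.]
184 188 63 x [-80. -55. -25.] y [-14.   7.  14.]
188 192 47 x [-83. -65. -50.] y [-8.  7. 11.]
192 205 101 x [-72. -54. -49.] y [-9.  7. 10.]
205 222 127 x [-71. -52. -49.] y [-11.   8.  12.]
222 228 46 x [-66. -51. -49.] y [-12.   9.  13.]
230 240 41 x [-69. -51. -49.] y [-12.  14.  15.]
```

>>> carry_out([
  [0, 0, 0.04, 0, 0, 0],
  [0, 0, 0.04, 0, 0, 0],
  [0, 0, 0, 0, 0, 0],
])

```text
time: 13.05
ee_pos: [0.5185, -0.1082, 0.1969]
eef_rot: [0.988, -0.157, -0.001, -0.0]
ft_force: [0.8, -2.1, 1.7]
width: 0.0009
grip_force: 0.8
```

>>> carry_out([
  [0, 0, 0.04, 0, 0, 0],
  [0, 0, 0, 0, 0, 0],
])

```text
time: 13.3
ee_pos: [0.5185, -0.1082, 0.1952]
eef_rot: [0.988, -0.157, -0.001, -0.0]
ft_force: [-0.4, 0.1, 0.3]
width: 0.0004
grip_force: 0.1
```

>>> carry_out([
  [0, 0, 0.04, 0, 0, 0],
  [0, 0, 0, 0, 0, 0],
])

```text
time: 13.55
ee_pos: [0.5186, -0.1081, 0.1944]
eef_rot: [0.988, -0.157, -0.0, 0.0]
ft_force: [-3.9, 0.4, 6.1]
width: 0.0007
grip_force: 3.3
```

>>> carry_out([
  [0, 0, 0.02, 0, 0, 0],
  [0, 0, 0, 0, 0, 0],
])

```text
time: 13.8
ee_pos: [0.5187, -0.1081, 0.1943]
eef_rot: [0.988, -0.157, -0.0, 0.0]
ft_force: [-6.0, 1.6, 12.5]
width: 0.0003
grip_force: 6.5
```

>>> carry_out([
  [0, 0, 0.02, 0, 0, 0],
  [0, 0, 0, 0, 0, 0],
])

```text
time: 14.05
ee_pos: [0.5187, -0.1082, 0.1942]
eef_rot: [0.988, -0.157, -0.0, 0.0]
ft_force: [-9.8, 1.2, 18.8]
width: 0.0006
grip_force: 9.7
```

>>> carry_out([
  [0, 0, 0, 0, 0, 0],
  [0, 0, 0, 0, 0, 0],
  [0, 0, 0, 0, 0, 0],
])

```text
time: 14.42
ee_pos: [0.5187, -0.1081, 0.1942]
eef_rot: [0.988, -0.157, 0.0, 0.0]
ft_force: [-9.9, 0.9, 19.7]
width: 0.0004
grip_force: 9.7
```

```bash
python3 -c "
from h import *
where()
c=latch()
cv2.imwrite('pics/s5.png',cv2.resize(c['pixels'][150:270,150:310,::-1],None,fx=4,fy=4,interpolation=2))
"
```

```text
t 14.425 tip in case mm [-63.   -0.  180.2] rot needed (units) [ 0.   -0.   -0.04] F case [-9.7 -2.2 19.7]
176 180 251 x [-75. -26.  24.] y [-20.   8.  21.]
180 184 195 x [-83. -39.  24.] y [-17.   1.  17.]
184 188 37 x [-71. -52. -25.] y [-14.   8.  14.]
188 192 31 x [-69. -53. -50.] y [-8.  8. 10.]
192 205 92 x [-73. -53. -50.] y [-9.  8. 10.]
205 222 133 x [-72. -52. -49.] y [-11.   9.  14.]
222 228 39 x [-63. -52. -50.] y [-13.  10.  15.]
230 240 11 x [-66. -52. -49.] y [10. 15. 17.]
```

View pics/s5.png

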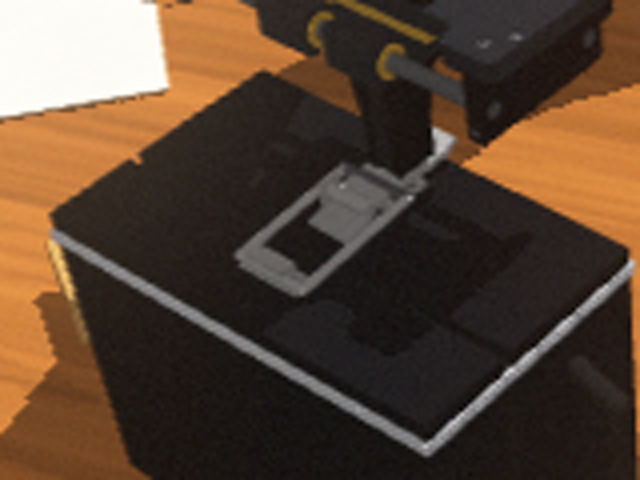

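The crop shows the seam closed, the bar at (270,275) in the keeper and the lever flat under the finger at (405,170). I'll retract straight up and check that it stays.

>>> carry_out([
  [0, 0, -0.05, 0, 0, 0],
  [0, 0, -0.3, 0, 0, 0],
  [0, 0, -0.7, 0, 0, 0],
  [0, 0, -0.9, 0, 0, 0],
  [-0.5, 0, -0.9, 0, 0, 0],
  [-0.9, 0, 0, 0, 0, 0],
  [-0.9, 0, 0, 0, 0, 0],
  [0, 0, 0, 0, 0, 0],
  [0, 0, 0, 0, 0, 0],
  [0, 0, 0, 0, 0, 0],
])

```text
time: 15.72
ee_pos: [0.4321, -0.0799, 0.3065]
eef_rot: [0.988, -0.157, -0.0, -0.0]
ft_force: [-1.0, -0.7, 0.0]
width: 0.0003
grip_force: 0.0
```

```bash
python3 -c "
from h import *
where()
c=latch()
cv2.imwrite('pics/s6.png',cv2.resize(c['pixels'][150:270,150:310,::-1],None,fx=4,fy=4,interpolation=2))
P=cloud(c); L=C.inv().apply((P-O).reshape(-1,3)).reshape(P.shape)*1000
for a,b in((-78,-70),(-70,-62),(-62,-54),(-54,-46)):
    m=(L[...,0]>a)&(L[...,0]<b)&(abs(L[...,1])<8)&(L[...,2]>150); print(a,b,np.median(L[m][:,2]).round(1))
m=(L[...,0]>-70)&(L[...,0]<-50)&(abs(L[...,1]-50)<15)&(L[...,2]>150); print('top',np.median(L[m][:,2]))
"
```

```text
t 15.725 tip in case mm [-154.1    0.4  292.5] rot needed (units) [-0.    0.   -0.04] F case [-0.7 -1.   0. ]
176 180 292 x [-80. -37.  23.] y [-20.   3.  20.]
180 184 241 x [-84. -41.  23.] y [-17.  -1.  19.]
-78 -70 179.8
-70 -62 179.3
-62 -54 179.9
-54 -46 179.9
top 169.84924038464402
```

View pics/s6.png

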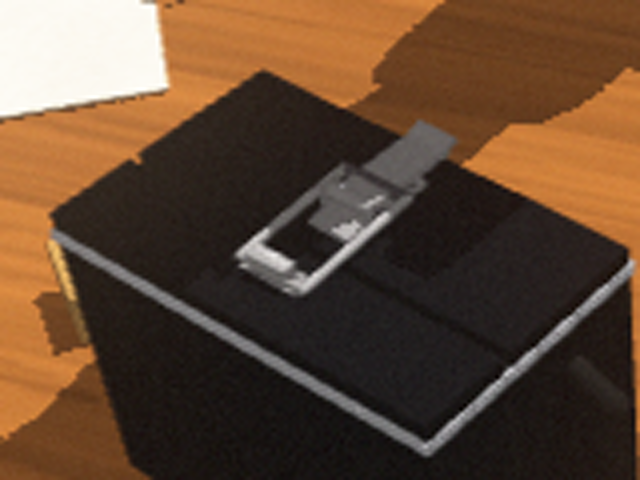

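The lever lies flat (z about 180 mm along its length, tip at (430,140)), the bar is in the keeper at (270,275), and the seam is closed. I'm handing in.

```bash
python3 -c "
from bench import r
print(r.close_job())"
```

```text
the job is handed in; nothing more can be done
None
```

I hooked the bail behind the keeper and pressed the lever home with about 20 N (22 N total at the wrist sensor). The last picture, with the arm clear, shows the lever flat and the lid drawn in; I handed the job in at about 16 s, and no verdict was shown.

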